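# Start the calibration of the silver shop's counter scale

## Task

The shop's counter scale has to be calibrated: first clear its pan by lifting off the silver cup and standing it upright, set down gently, in the lined tray. Then take the blue-handled stylus from the tool block and with its tip press the recessed calibration key on the scale's front deck all the way down, without forcing it; keep it down without a break for three seconds and finish like that, with the stylus still in the gripper and the key still held down, while the smith watches the display. Nothing may rest on the pan meanwhile, and leave the other tools, the weight and the bangle alone.

Things in the scene. Friction and masses are not known exactly. Their poses are not given: they have to be found in the camera images.
- scale: White counter scale with a steel pan, fixed, 240 (x) x 180 (y) mm. Origin under its centre; its -x side is the front: a level grey deck at z = 54 mm (x -120 to -30 mm) with a black display wedge up to 68 mm high (y -23 to +83 mm), flat keys, and at x = -75, y = -60 mm the calibration recess: a vertical 14 mm hole (17 mm at its chamfered mouth) ringed in black.
- scale_pan: The scale's flat steel pan, 140 x 155 mm, 6 mm thick, level, centred at x = +47, y = 0 mm on the scale; origin under its centre at z = 62 mm, so its top is at z = 68 mm. It does not move.
- cal_key (a joint): Travel of the orange calibration key down its recess, in m: 0 up, 0.004 at its stop. Sprung: about 2 N starts it, about 6 N brings it to the stop; it comes back up when let go. It counts as down from 0.003.
- cal_key_top (a point): Centre of the top face of the orange calibration key (11 mm diameter). Unpressed it lies at z = 48 mm, 6 mm below the deck around it; it moves straight down with the key.
- cup: Small open silver cup, 46 mm high, 47 mm across the rim, 45 mm across at half height, narrowing to a 31 mm foot; walls 2.5 mm, about 0.09 kg. Origin at the centre of its underside, z up. It starts upright on the pan.
- tray: Dark wooden tray with a dark green lining, fixed on the bench, 200 (x) x 150 (y) mm outside, 22 mm high, walls 8 mm; inside 184 x 134 mm. Origin under its centre; its floor is 8 mm above the bench. It stands either to the left or to the right of the scale, the tool block on the other side.
- block: Dark wooden tool block fixed on the bench, 150 (x) x 56 (y) mm, 50 mm high. Origin under its centre. Three vertical holes, 7.5 mm wide and 42 mm deep, lie in a row along its x axis at -45, 0 and +45 mm; each holds one tool, in varying order.
- stylus: Stylus standing tip down in a hole of the block, 130 mm long, about 45 g. Origin at its flat tip, z up along it: steel shank 5 mm thick from 0 to 35 mm, brass ferrule 14 mm thick to 45 mm, round blue handle 15 mm thick to 130 mm. The ferrule rests on the block's top: the tip is 35 mm down in the hole (z = 15 mm), the handle's end at z = 145 mm.
- punch: Plain dark steel punch in another hole of the block, 12 mm thick, standing to z = 125 mm; to be left alone. Origin at its lower tip.
- graver: Graver with a mushroom-shaped pale wooden handle (30 mm across the knob) in the remaining hole, standing to z = 118 mm; to be left alone. Origin at its lower tip.
- weight: Brass 200 g check weight, 31 mm in diameter, 46 mm high with its knob, standing on the bench behind; to be left alone. Origin under its centre.
- bangle: Silver bangle lying flat on the bench, 66 mm outside diameter, 9 mm high; to be left alone. Origin under its centre.
Things that resemble listed ones, but are neither listed nor needed, are in the scene too. Of the things that look like the tray, take the one that is nearest to the robot's base at the start. Of the things like the cup, leave any that is black; of the rest the larger one is meant.

How it is judged:
By the outcome, as a careful person would: the job done as asked, in the order asked, and still so for the second after the job is handed in, while the arm keeps its last pose, push and grip.
It also fails if it takes over 66 s, if anything falls off the work surface, if the arm or the gripper's body presses on something with over 40 N, if the wrist force passes 120 N, or if a joint passes its speed limit or range.

## Robot

A 6-joint arm with a two-finger parallel gripper is mounted at the origin on the work surface. World frame = base frame: x ahead of the robot, y to its left, z up, the work surface at z = 0. Lengths are in m, angles in rad, forces in N, time in s.
With the tool pointing down it reaches from about 0.225 to 0.875 m from the base axis. Payload 3.4 kg.
Tool frame: the origin (TCP) lies at the centre of the arm's flange, where the gripper is bolted on; the fingertips stand manip.tcp_to_tips ahead of it and the grasp point (between the pads) lies 155 mm ahead of it (manip.tcp_to_tips is the distance from the TCP to the fingertips, in m); z points along the fingers, y is the line along which they close (so a half turn about z gives the same grasp; the last joint's range is limited). The gripper opens to 85 mm and grips with 20 to 120 N. Pads are 22 mm wide; open, the fingers measure 114 mm over their backs; the gripper's body (76 mm by 85 mm) begins 54 mm behind the grasp point. The pads swing forward as they close: fully open they stand 13 mm farther back than shut.
Start: joints at [0.994, 0.276, 1.505, -0, 1.361, -0.121], TCP at [0.253, 0.516, 0.405] pointing down, gripper open.
Joint ranges: [-2.89, 2.89], [-0.75, 2.08], [0.22, 2.7], [-1.18, 4.32], [0.11, 2.71], [-2.7, 2.7]. Speed limits (rad/s): [2.57, 2.57, 3.14, 3.14, 3.14, 3.14].

## Interface

Orientations are given as a unit quaternion [w, x, y, z].
In Python, from rig import sensors, imaging, manip gives the robot as it stands. The module is installed in compiled form; this text tells all that it offers.
- The arm moves only by the tool jog_arm, never from a script. Its argument "plan" is a list of rows, each an object of numbers: "dx", "dy", "dz": the shift along the tool's x, y, z in mm; "ax", "ay", "az": the turn, a rotation vector about the tool's x, y, z in units of 6 degrees (1.0 is 6 degrees); "grip": the closure, from 0 (fully open) to 1 (shut). A call has 1 to 20 rows; each row shifts and turns the commanded pose from where the row before left it, along the tool's axes as they then stand; what a row does not reach is not made up. A row lasts 1/12 s, in which the tool goes at most 41.7 mm and 7.16 degrees, less where a joint would pass 70% of its speed; a pose out of reach is approached as far as the arm can. A call is refused whole if a number of a shift passes 41.7 or a number of a turn 1, either way. A call with a gripper value outside its range is refused whole. The fingers move at their own pace and stop on an object; "grip_force" is the grip in N (left out, the last holds). Time passes only in rows, so rows that do not move let the fingers close. It gives the time, the measured TCP pose, the force, the opening and the grip force at its end, in the units of the state.
- sensors.get_state(): the state, without advancing time (a new reading comes with each control period).
- imaging.get_image(name): name is "scene" or "top" or "wrist"; returns a dict with "image" (480x640x3 uint8, red, green, blue), "K" (3x3 intrinsics, pixels), "extrinsics" (4x4, takes a point from world to camera coordinates). Camera axes: x right, y up, looking along -z (the intrinsics and any distortion apply to the point x, -y, -z); pixel columns grow to the right and rows downward; lengths in m; the calibration is good to about 2 mm. A picture is of the moment at which its call begins. There is no depth.
- manip.sign_off(): hands the job in; it is judged then, once.
The state is a dict: "clock": time; "qpos": joint angles; "qd": joint speeds; "effort": joint torques, N m; "position": TCP position; "ee_rot": TCP orientation; "contact_force": force on the tool from outside, world axes, zero at the start; "moment": the same for the moment, N m; "width": finger opening in m; "gripper_force": force on a finger pad.
Only numpy, scipy, OpenCV 4.12 (cv2) and the standard library are available. Lean on these libraries where they do the work, as an engineer would, in place of code of your own. Each camera call takes 0.05 s, during which the arm holds its last target. There are 200 camera calls.

## Working session

There is one attempt and no reset: what is moved stays moved. The work goes in short steps, Python scripts to look and compute and a tool call to move; the robot and the scene stay as the last step left them, time stands still between calls to the robot, and variables do not carry over. Pictures are saved under pics/ and viewed, at most 10 in all, crops included, and the job is handed in when it is done.

Besides the shell and the picture viewer there is one more tool, called after ">>>" as name(argument=value, ...) on one line, values as JSON. jog_arm: Moves the arm, as the interface text tells. Its arguments: {"type":"object","properties":{"plan":{"type":"array"},"grip_force":{"type":"number"}},"required":["plan"]}

```bash
mkdir -p pics
cat > h.py <<'E'
import numpy as np, cv2
from rig import sensors, imaging, manip
def grab(n,save=None):
    d=imaging.get_image(n)
    if save: cv2.imwrite('pics/'+save,cv2.cvtColor(d['image'],cv2.COLOR_RGB2BGR))
    return d
def ray(d,u,v):
    K=np.array(d['K']);E=np.array(d['extrinsics']);p=np.linalg.inv(K)@[u,v,1]
    R=E[:3,:3];o=-R.T@E[:3,3];return o,R.T@np.array([p[0],-p[1],-p[2]])
def onz(d,u,v,z):
    o,r=ray(d,u,v);return o+r*(z-o[2])/r[2]
def proj(d,P):
    E=np.array(d['extrinsics']);c=E[:3,:3]@P+E[:3,3];q=np.array(d['K'])@[c[0],-c[1],-c[2]];return q[:2]/q[2]
def tri(r1,r2):
    A=np.zeros((3,3));b=np.zeros(3)
    for o,r in(r1,r2):
        r=r/np.linalg.norm(r);M=np.eye(3)-np.outer(r,r);A+=M;b+=M@o
    return np.linalg.solve(A,b)
E
python3 - <<'E'
from h import *
print(sensors.get_state(),manip.tcp_to_tips)
for n in('top','scene'):
    d=grab(n,n+'0.png');print(n,d['K'],d['extrinsics'],[k for k in d])
E
```

```text
{'clock': 0.0, 'qpos': array([ 9.93989951e-01,  2.76568907e-01,  1.50616019e+00,  1.93690565e-05,
        1.36070411e+00, -1.21028526e-01]), 'qd': array([ 1.28016938e-03,  2.67208991e-04,  1.69732343e-03, -6.63895717e-05,
        1.23430265e-03,  1.20351493e-04]), 'effort': array([-5.13775631e-04, -4.16773903e+01, -2.45808506e+01, -5.13331433e-04,
        1.10193048e-02,  1.91850904e-05]), 'position': array([0.25298293, 0.51610192, 0.40384352]), 'ee_rot': array([-3.23525299e-04,  2.25923415e-01,  9.74144632e-01, -8.61590149e-04]), 'contact_force': array([-0.60173927, -0.75606092,  0.77361796]), 'moment': array([ 0.03306771, -0.00824844,  0.00900849]), 'gripper_force': 0.0, 'width': 0.08537027285484487} 0.1734
top [[622.84503288   0.         310.18185033]
 [  0.         622.84503288 242.19158442]
 [  0.           0.           1.        ]] [[-0.01568499 -0.99987531  0.00182991 -0.09456485]
 [ 0.99026592 -0.01528106  0.13834702 -0.53576552]
 [-0.1383018   0.00398207  0.99038213 -1.56333905]
 [ 0.          0.          0.          1.        ]] ['image', 'K', 'extrinsics']
scene [[442.94651043   0.         326.99882096]
 [  0.         442.94651043 237.49829675]
 [  0.           0.           1.        ]] [[-0.66684464  0.74509356 -0.01240199  0.44662213]
 [-0.44332153 -0.38327726  0.81028672  0.13121903]
 [ 0.59898602  0.54583342  0.5859024  -1.42463164]
 [ 0.          0.          0.          1.        ]] ['image', 'K', 'extrinsics']
```

View pics/top0.png

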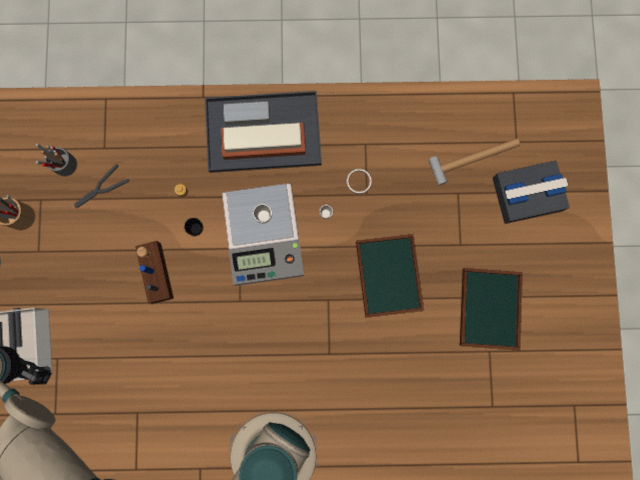

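View pics/scene0.png

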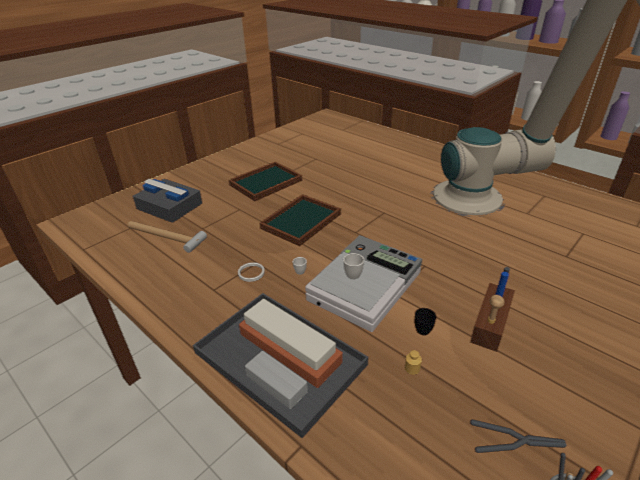

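The top view shows three things like the cup: silver on the pan (262,214), small silver (326,211) and black (193,227). It shows two trays, at (390,276) and (491,308), and three tools in the block: graver (142,253), blue stylus (147,268), punch (153,288). I pick the cup on the pan, the tray at (390,276) and the blue stylus.

Run:
```python
from h import *
T=grab('top');S=grab('scene')
def comp(d,lo,hi,box):
    h=cv2.cvtColor(d['image'],cv2.COLOR_RGB2HSV);x0,y0,x1,y1=box
    m=np.zeros(h.shape[:2],np.uint8);m[y0:y1,x0:x1]=cv2.inRange(h,lo,hi)[y0:y1,x0:x1]
    n,l,s,c=cv2.connectedComponentsWithStats(m);i=1+np.argmax(s[1:,4]);return c[i],s[i],(l==i).astype(np.uint8)
# stylus blue
b1=comp(T,(100,120,40),(130,255,255),(130,240,175,305));b2=comp(S,(100,120,40),(130,255,255),(480,255,525,310))
print('blue',b1[:2],b2[:2])
# stylus end top in scene: top of blob centre
ys,xs=np.nonzero(b2[2]);print('scene top row',ys.min(),xs[ys<=ys.min()+1].mean())
print('stylus top@145 from scene',onz(S,xs[ys<=ys.min()+2].mean(),ys.min()+1.5,.145))
print('stylus mid@.1 top',onz(T,*b1[0],.12), 'tri',tri(ray(T,*b1[0]),ray(S,*b2[0])))
# tray lining
for n,d,box in(('T',T,(350,230,430,320)),('S',S,(255,190,345,245))):
    c,s,m=comp(d,(60,60,10),(100,255,110),box);print('tray',n,c,s,onz(d,*c,.008))
    r=cv2.minAreaRect(max(cv2.findContours(m,0,2)[0],key=cv2.contourArea));print([onz(d,*p,.008)[:2].round(3) for p in cv2.boxPoints(r)])
    t=c if n=='T' else t
    if n=='S':print('tray tri',tri(ray(T,*t),ray(S,*c)))
# orange key
for n,d,box in(('T',T,(275,245,303,272)),('S',S,(345,235,380,255))):
    try:
        c,s,m=comp(d,(0,120,60),(20,255,255),box);print('key',n,c,s,onz(d,*c,.048))
    except Exception as e:print(n,e)
print('cup T',onz(T,262,214,.046+.068),'cup tri',tri(ray(T,262.5,212.5),ray(S,354,259)))
a=T['image'][180:310,125:310];b=S['image'][230:310,300:430];c=S['image'][255:355,465:525]
a=cv2.resize(a,None,fx=4,fy=4,interpolation=2)
cv2.imwrite('pics/cropT.png',a[:,:,::-1])
b=cv2.resize(b,(520,320),interpolation=2);c=cv2.resize(c,(192,320),interpolation=2)
cv2.imwrite('pics/cropS.png',np.hstack([b,c])[:,:,::-1])
```

```text
blue (array([145.640625, 268.828125]), array([140, 265,  13,   8,  64], dtype=int32)) (array([502.01960784, 283.22222222]), array([496, 271,  12,  25, 153], dtype=int32))
scene top row 271 504.8333333333333
stylus top@145 from scene [0.46169074 0.30027929 0.145     ]
stylus mid@.1 top [0.46374371 0.29665088 0.12      ] tri [0.46328624 0.29949985 0.11672491]
tray T [388.92460432 275.58705036] [ 360  239   59   74 3475] [ 0.44755387 -0.30623018  0.008     ]
[array([ 0.531, -0.232]), array([ 0.546, -0.364]), array([ 0.366, -0.38 ]), array([ 0.351, -0.25 ])]
tray S [300.0966421  217.90909091] [ 268  200   65   38 1221] [ 0.4453971  -0.30837996  0.008     ]
[array([ 0.527, -0.363]), array([ 0.286, -0.385]), array([ 0.361, -0.249]), array([ 0.578, -0.242])]
tray tri [ 0.44745873 -0.30605399  0.01000993]
key T [301.58333333 250.54166667] [300 245   3  15  24] [ 0.51159885 -0.08060429  0.048     ]
key S [349.11494253 238.70114943] [345 235  13  12  87] [ 0.4740777  -0.09625459  0.048     ]
cup T [0.59539174 0.01487458 0.114     ] cup tri [0.59786324 0.01555277 0.11339407]
```

View pics/cropT.png

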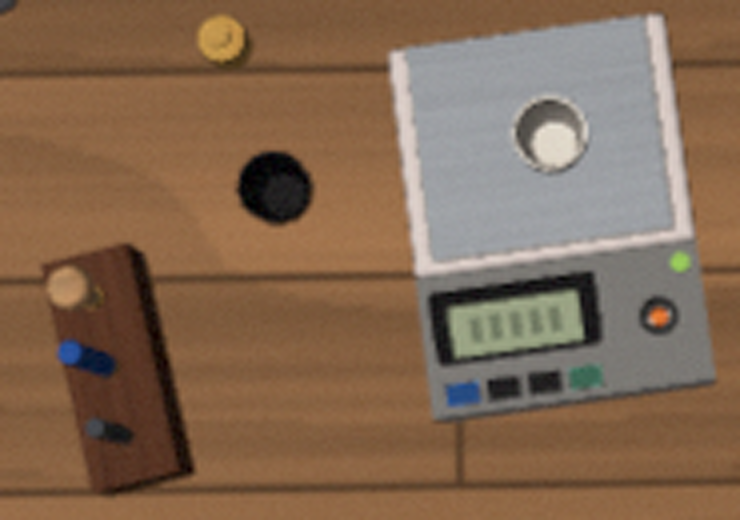

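The crop confirms it: silver cup rim at crop (550,134), blue stylus between the graver and the punch, orange key at (658,317). I'll move above the cup.

>>> jog_arm(plan=[{"dx": -20,"dy": -11,"grip": 0},{"dx": -31,"dy": -17.5},{"dx": -31,"dy": -17.5},{"dx": -31,"dy": -17.5},{"dx": -31,"dy": -17.5},{"dx": -31,"dy": -17.5},{"dx": -31,"dy": -17.5},{"dx": -31,"dy": -17.5},{"dx": -31,"dy": -17.5},{"dx": -31,"dy": -17.5},{"dx": -31,"dy": -17.5,"dz": 5},{"dx": -31,"dy": -17.5,"dz": 10},{"dx": -31,"dy": -17.5,"dz": 10},{"dx": -31,"dy": -17.5,"dz": 10},{"dx": -31,"dy": -17.5,"dz": 10},{"dx": -31,"dy": -17.5,"dz": 10},{"dx": -31,"dy": -17.5,"dz": 10},{"dx": -13,"dy": -7,"dz": 5},{},{}], grip_force=30)

```text
$.plan[0]: bad value
```

Run:
```python
from h import *
s=sensors.get_state();print(s['clock'],s['position'],s['ee_rot'],s['contact_force'],s['qpos'])
W=grab('wrist','w1.png');print(W['extrinsics'],proj(W,np.array([.597,.0155,.114])),proj(W,np.array([.597,.0155,.068])))
```

```text
0.2 [0.25304905 0.51620362 0.40416261] [-1.80782209e-04  2.25937833e-01  9.74141567e-01 -5.19008844e-04] [ 0.48070952  0.49615369 -0.05006408] [ 9.94001399e-01  2.76363304e-01  1.50565418e+00 -1.54083260e-05
  1.36067425e+00 -1.20980322e-01]
[[ 0.43959361  0.89819099 -0.00322401 -0.57280987]
 [-0.85234212  0.41601661 -0.31692758  0.04137084]
 [-0.28332026  0.1420673   0.94844426 -0.38142271]
 [ 0.          0.          0.          1.        ]] [ 42.62701197 692.1917245 ] [ 67.26807404 638.97462805]
```

View pics/w1.png

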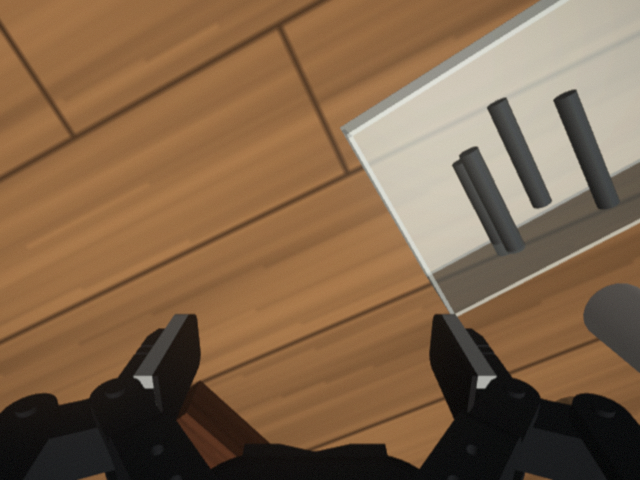

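The move was refused, so the arm is still at its start. The wrist view shows only a box at (540,170) and the open fingers at (165,370) and (470,370). I'll write out every field.

>>> jog_arm(plan=[{"dx": -20,"dy": -11,"dz": 0,"ax": 0,"ay": 0,"az": 0,"grip": 0},{"dx": -31,"dy": -17.5,"dz": 0,"ax": 0,"ay": 0,"az": 0,"grip": 0},{"dx": -31,"dy": -17.5,"dz": 0,"ax": 0,"ay": 0,"az": 0,"grip": 0},{"dx": -31,"dy": -17.5,"dz": 0,"ax": 0,"ay": 0,"az": 0,"grip": 0},{"dx": -31,"dy": -17.5,"dz": 0,"ax": 0,"ay": 0,"az": 0,"grip": 0},{"dx": -31,"dy": -17.5,"dz": 0,"ax": 0,"ay": 0,"az": 0,"grip": 0},{"dx": -31,"dy": -17.5,"dz": 0,"ax": 0,"ay": 0,"az": 0,"grip": 0},{"dx": -31,"dy": -17.5,"dz": 0,"ax": 0,"ay": 0,"az": 0,"grip": 0},{"dx": -31,"dy": -17.5,"dz": 0,"ax": 0,"ay": 0,"az": 0,"grip": 0},{"dx": -31,"dy": -17.5,"dz": 0,"ax": 0,"ay": 0,"az": 0,"grip": 0},{"dx": -31,"dy": -17.5,"dz": 5,"ax": 0,"ay": 0,"az": 0,"grip": 0},{"dx": -31,"dy": -17.5,"dz": 10,"ax": 0,"ay": 0,"az": 0,"grip": 0},{"dx": -31,"dy": -17.5,"dz": 10,"ax": 0,"ay": 0,"az": 0,"grip": 0},{"dx": -31,"dy": -17.5,"dz": 10,"ax": 0,"ay": 0,"az": 0,"grip": 0},{"dx": -31,"dy": -17.5,"dz": 10,"ax": 0,"ay": 0,"az": 0,"grip": 0},{"dx": -31,"dy": -17.5,"dz": 10,"ax": 0,"ay": 0,"az": 0,"grip": 0},{"dx": -31,"dy": -17.5,"dz": 10,"ax": 0,"ay": 0,"az": 0,"grip": 0},{"dx": -13,"dy": -7,"dz": 5,"ax": 0,"ay": 0,"az": 0,"grip": 0},{"dx": 0,"dy": 0,"dz": 0,"ax": 0,"ay": 0,"az": 0,"grip": 0},{"dx": 0,"dy": 0,"dz": 0,"ax": 0,"ay": 0,"az": 0,"grip": 0}], grip_force=30)

```text
clock: 1.92
position: [0.5969, 0.0156, 0.334]
ee_rot: [-0.001, 0.227, 0.974, 0.0]
contact_force: [0.1, 0.4, 0.3]
width: 0.0854
gripper_force: 0.0
```

Run:
```python
from h import *
s=sensors.get_state();print(s['clock'],s['position'],s['ee_rot'],s['contact_force'],s['qpos'])
W=grab('wrist','w2.png');print(proj(W,np.array([.597,.0155,.114])),proj(W,np.array([.597,.0155,.068])))
```

```text
1.9167 [0.59685176 0.01561079 0.33404495] [-1.13271416e-03  2.26730172e-01  9.73956899e-01  3.25431443e-04] [0.11668872 0.42172246 0.31340184] [-9.06593460e-02  3.55252297e-01  1.56795705e+00  1.01826660e-03
  1.22053778e+00 -1.20436758e+00]
[316.84602738 273.18042233] [316.58954576 243.33875898]
```

View pics/w2.png

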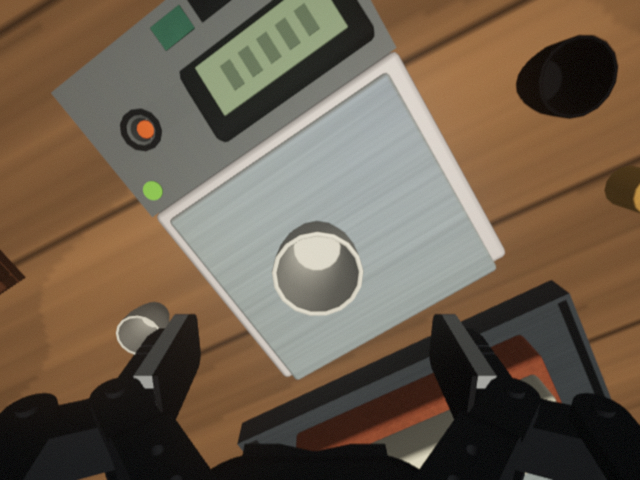

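The wrist view has the cup rim centred at (318,273), 1 px from the prediction, and the key ring at (141,130). I'll descend and grip.

>>> jog_arm(plan=[{"dx": 0,"dy": 0,"dz": 15,"ax": 0,"ay": 0,"az": 0,"grip": 0},{"dx": 0,"dy": 0,"dz": 20,"ax": 0,"ay": 0,"az": 0,"grip": 0},{"dx": 0,"dy": 0,"dz": 20,"ax": 0,"ay": 0,"az": 0,"grip": 0},{"dx": 0,"dy": 0,"dz": 15,"ax": 0,"ay": 0,"az": 0,"grip": 0},{"dx": 0,"dy": 0,"dz": 10,"ax": 0,"ay": 0,"az": 0,"grip": 0},{"dx": 0,"dy": 0,"dz": 5,"ax": 0,"ay": 0,"az": 0,"grip": 0.2},{"dx": 0,"dy": 0,"dz": 0,"ax": 0,"ay": 0,"az": 0,"grip": 0.3},{"dx": 0,"dy": 0,"dz": 0,"ax": 0,"ay": 0,"az": 0,"grip": 0.4},{"dx": 0,"dy": 0,"dz": 0,"ax": 0,"ay": 0,"az": 0,"grip": 0.5},{"dx": 0,"dy": 0,"dz": 0,"ax": 0,"ay": 0,"az": 0,"grip": 0.6},{"dx": 0,"dy": 0,"dz": 0,"ax": 0,"ay": 0,"az": 0,"grip": 0.7},{"dx": 0,"dy": 0,"dz": 0,"ax": 0,"ay": 0,"az": 0,"grip": 0.7},{"dx": 0,"dy": 0,"dz": 0,"ax": 0,"ay": 0,"az": 0,"grip": 0.7},{"dx": 0,"dy": 0,"dz": 0,"ax": 0,"ay": 0,"az": 0,"grip": 0.7}], grip_force=30)

```text
clock: 3.13
position: [0.5974, 0.016, 0.2509]
ee_rot: [0.001, 0.226, 0.974, 0.001]
contact_force: [0.3, 1.6, 7.0]
width: 0.045
gripper_force: 31.0
```

Run:
```python
from h import *
s=sensors.get_state();print(s['clock'],s['position'],s['contact_force'],s['width'],s['gripper_force'])
# key from image w2's pose: hold; measure tray etc from known
a=np.array([.597,.0155]);t=np.array([.447,-.306]);d=t-a
X=np.array([-.897,.441]);Y=np.array([.441,.897])
print('tray tool shift',d@X,d@Y)
```

```text
3.1333 [0.59744829 0.01599169 0.25094576] [0.30949383 1.61028043 7.01904051] 0.044971829149300764 31.005583647501425
tray tool shift -0.00723150000000003 -0.3545355
```

>>> jog_arm(plan=[{"dx": 0,"dy": 0,"dz": -10,"ax": 0,"ay": 0,"az": 0,"grip": 0.7},{"dx": 0,"dy": 0,"dz": -20,"ax": 0,"ay": 0,"az": 0,"grip": 0.7},{"dx": 0,"dy": 0,"dz": -20,"ax": 0,"ay": 0,"az": 0,"grip": 0.7},{"dx": 0,"dy": -10,"dz": -15,"ax": 0,"ay": 0,"az": 0,"grip": 0.7},{"dx": 0,"dy": -20,"dz": 0,"ax": 0,"ay": 0,"az": 0,"grip": 0.7},{"dx": -1,"dy": -30,"dz": 0,"ax": 0,"ay": 0,"az": 0,"grip": 0.7},{"dx": -1,"dy": -30,"dz": 0,"ax": 0,"ay": 0,"az": 0,"grip": 0.7},{"dx": -1,"dy": -30,"dz": 0,"ax": 0,"ay": 0,"az": 0,"grip": 0.7},{"dx": -1,"dy": -30,"dz": 0,"ax": 0,"ay": 0,"az": 0,"grip": 0.7},{"dx": -1,"dy": -30,"dz": 0,"ax": 0,"ay": 0,"az": 0,"grip": 0.7},{"dx": -1,"dy": -30,"dz": 0,"ax": 0,"ay": 0,"az": 0,"grip": 0.7},{"dx": -1,"dy": -30,"dz": 0,"ax": 0,"ay": 0,"az": 0,"grip": 0.7},{"dx": 0,"dy": -30,"dz": 5,"ax": 0,"ay": 0,"az": 0,"grip": 0.7},{"dx": 0,"dy": -30,"dz": 10,"ax": 0,"ay": 0,"az": 0,"grip": 0.7},{"dx": 0,"dy": -30,"dz": 20,"ax": 0,"ay": 0,"az": 0,"grip": 0.7},{"dx": 0,"dy": -20,"dz": 25,"ax": 0,"ay": 0,"az": 0,"grip": 0.7},{"dx": 0,"dy": -5,"dz": 25,"ax": 0,"ay": 0,"az": 0,"grip": 0.7},{"dx": 0,"dy": 0,"dz": 15,"ax": 0,"ay": 0,"az": 0,"grip": 0.7},{"dx": 0,"dy": 0,"dz": 8,"ax": 0,"ay": 0,"az": 0,"grip": 0.7},{"dx": 0,"dy": 0,"dz": 0,"ax": 0,"ay": 0,"az": 0,"grip": 0.7}])

```text
clock: 4.8
position: [0.4462, -0.3057, 0.2051]
ee_rot: [-0.002, 0.226, 0.974, 0.001]
contact_force: [0.2, -0.6, -0.4]
width: 0.0447
gripper_force: 30.9
```

Run:
```python
from h import *
s=sensors.get_state();print(s['clock'],s['position'],s['contact_force'],s['width'],s['gripper_force'],s['qpos'])
W=grab('wrist','w3.png')
```

```text
4.8 [ 0.44618282 -0.30570481  0.20508689] [ 0.22786436 -0.6198029  -0.43491774] 0.044653705447797364 30.868259991390588 [-7.29335605e-01  4.14382799e-01  1.85480335e+00 -9.52345337e-05
  8.76658831e-01 -1.84379666e+00]
```

View pics/w3.png

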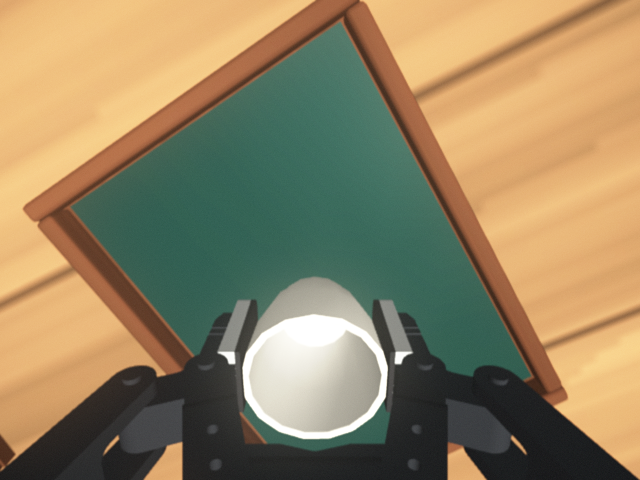

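The cup (315,375) is held upright above the green lining. I'll lower it slowly until it touches.

>>> jog_arm(plan=[{"dx": 0,"dy": 0,"dz": 4,"ax": 0,"ay": 0,"az": 0,"grip": 0.7},{"dx": 0,"dy": 0,"dz": 3,"ax": 0,"ay": 0,"az": 0,"grip": 0.7},{"dx": 0,"dy": 0,"dz": 2,"ax": 0,"ay": 0,"az": 0,"grip": 0.7},{"dx": 0,"dy": 0,"dz": 1,"ax": 0,"ay": 0,"az": 0,"grip": 0.7},{"dx": 0,"dy": 0,"dz": 1,"ax": 0,"ay": 0,"az": 0,"grip": 0.7},{"dx": 0,"dy": 0,"dz": 1,"ax": 0,"ay": 0,"az": 0,"grip": 0.7},{"dx": 0,"dy": 0,"dz": 0,"ax": 0,"ay": 0,"az": 0,"grip": 0.7},{"dx": 0,"dy": 0,"dz": 0,"ax": 0,"ay": 0,"az": 0,"grip": 0.7}])

```text
clock: 5.52
position: [0.447, -0.3059, 0.1947]
ee_rot: [0.0, 0.226, 0.974, 0.0]
contact_force: [-0.9, -0.3, -0.7]
width: 0.0454
gripper_force: 30.9
```

>>> jog_arm(plan=[{"dx": 0,"dy": 0,"dz": 1,"ax": 0,"ay": 0,"az": 0,"grip": 0.7},{"dx": 0,"dy": 0,"dz": 0.5,"ax": 0,"ay": 0,"az": 0,"grip": 0.7},{"dx": 0,"dy": 0,"dz": 0.5,"ax": 0,"ay": 0,"az": 0,"grip": 0.7},{"dx": 0,"dy": 0,"dz": 0,"ax": 0,"ay": 0,"az": 0,"grip": 0.7},{"dx": 0,"dy": 0,"dz": 0,"ax": 0,"ay": 0,"az": 0,"grip": 0.7}])

```text
clock: 5.93
position: [0.447, -0.306, 0.1926]
ee_rot: [0.0, 0.226, 0.974, 0.0]
contact_force: [0.2, -0.1, -0.3]
width: 0.0449
gripper_force: 30.9
```

>>> jog_arm(plan=[{"dx": 0,"dy": 0,"dz": 0.5,"ax": 0,"ay": 0,"az": 0,"grip": 0.7},{"dx": 0,"dy": 0,"dz": 0.5,"ax": 0,"ay": 0,"az": 0,"grip": 0.7},{"dx": 0,"dy": 0,"dz": 0,"ax": 0,"ay": 0,"az": 0,"grip": 0.7}])

```text
clock: 6.18
position: [0.4469, -0.3059, 0.1916]
ee_rot: [-0.0, 0.226, 0.974, 0.0]
contact_force: [-0.9, 0.1, -0.2]
width: 0.045
gripper_force: 30.9
```

>>> jog_arm(plan=[{"dx": 0,"dy": 0,"dz": 0.5,"ax": 0,"ay": 0,"az": 0,"grip": 0.7},{"dx": 0,"dy": 0,"dz": 0.5,"ax": 0,"ay": 0,"az": 0,"grip": 0.7},{"dx": 0,"dy": 0,"dz": 0,"ax": 0,"ay": 0,"az": 0,"grip": 0.7}])

```text
clock: 6.43
position: [0.447, -0.306, 0.191]
ee_rot: [0.0, 0.226, 0.974, -0.0]
contact_force: [-0.2, 1.0, 2.2]
width: 0.0454
gripper_force: 31.0
```

>>> jog_arm(plan=[{"dx": 0,"dy": 0,"dz": 0.5,"ax": 0,"ay": 0,"az": 0,"grip": 0.7},{"dx": 0,"dy": 0,"dz": 0,"ax": 0,"ay": 0,"az": 0,"grip": 0.7},{"dx": 0,"dy": 0,"dz": 0,"ax": 0,"ay": 0,"az": 0,"grip": 0.7}])

```text
clock: 6.68
position: [0.447, -0.3059, 0.1909]
ee_rot: [0.0, 0.226, 0.974, -0.0]
contact_force: [-0.3, 1.2, 5.6]
width: 0.0445
gripper_force: 31.3
```

>>> jog_arm(plan=[{"dx": 0,"dy": 0,"dz": -0.3,"ax": 0,"ay": 0,"az": 0,"grip": 0.45},{"dx": 0,"dy": 0,"dz": 0,"ax": 0,"ay": 0,"az": 0,"grip": 0.4},{"dx": 0,"dy": 0,"dz": 0,"ax": 0,"ay": 0,"az": 0,"grip": 0.3},{"dx": 0,"dy": 0,"dz": 0,"ax": 0,"ay": 0,"az": 0,"grip": 0.2},{"dx": 0,"dy": 0,"dz": 0,"ax": 0,"ay": 0,"az": 0,"grip": 0.1},{"dx": 0,"dy": 0,"dz": 0,"ax": 0,"ay": 0,"az": 0,"grip": 0.1},{"dx": 0,"dy": 0,"dz": -5,"ax": 0,"ay": 0,"az": 0,"grip": 0.1},{"dx": 0,"dy": 0,"dz": -15,"ax": 0,"ay": 0,"az": 0,"grip": 0.1},{"dx": 0,"dy": 0,"dz": -30,"ax": 0,"ay": 0,"az": 0,"grip": 0.1},{"dx": 0,"dy": 0,"dz": -35,"ax": 0,"ay": 0,"az": 0,"grip": 0.1},{"dx": 0,"dy": 0,"dz": -35,"ax": 0,"ay": 0,"az": 0,"grip": 0.1},{"dx": 0,"dy": 0,"dz": -35,"ax": 0,"ay": 0,"az": -1,"grip": 0.1},{"dx": 0,"dy": 0,"dz": -15,"ax": 0,"ay": 0,"az": -1,"grip": 0.1},{"dx": 0,"dy": 0,"dz": 0,"ax": 0,"ay": 0,"az": -1,"grip": 0.1},{"dx": 0,"dy": 0,"dz": 0,"ax": 0,"ay": 0,"az": -1,"grip": 0.1},{"dx": 0,"dy": 0,"dz": 0,"ax": 0,"ay": 0,"az": -1,"grip": 0.1},{"dx": 0,"dy": 0,"dz": 0,"ax": 0,"ay": 0,"az": -1,"grip": 0.1},{"dx": 0,"dy": 0,"dz": 0,"ax": 0,"ay": 0,"az": -0.9,"grip": 0.1},{"dx": 0,"dy": 0,"dz": 0,"ax": 0,"ay": 0,"az": 0,"grip": 0.1},{"dx": 0,"dy": 0,"dz": 0,"ax": 0,"ay": 0,"az": 0,"grip": 0.1}])

```text
clock: 8.35
position: [0.4469, -0.3059, 0.3607]
ee_rot: [0.0, -0.132, 0.991, 0.0]
contact_force: [0.2, 0.4, -0.7]
width: 0.0766
gripper_force: 0.0
```

Run:
```python
from h import *
from scipy.spatial.transform import Rotation as Ro
s=sensors.get_state();q=s['ee_rot'];R=Ro.from_quat([*q[1:],q[0]]).as_matrix()
print(s['clock'],s['position'],s['qpos']);print(R.round(3))
t=np.array([.463,.299]);print('shift to stylus',R.T@np.r_[t-s['position'][:2],0])
T=grab('top');W=grab('wrist')
c=cv2.resize(T['image'][225:325,345:435],(360,400),interpolation=2)
w=cv2.resize(W['image'],(440,330));w=np.vstack([w,np.zeros((70,440,3),np.uint8)])
cv2.imwrite('pics/c4.png',np.hstack([c,w])[:,:,::-1])
```

```text
8.35 [ 0.44688464 -0.30586359  0.3606763 ] [-7.28755486e-01  2.54704482e-01  1.64823849e+00  1.31460447e-04
  1.23856432e+00 -2.56398409e+00]
[[-0.965 -0.261  0.   ]
 [-0.261  0.965  0.   ]
 [-0.    -0.    -1.   ]]
shift to stylus [-1.73618300e-01  5.79634671e-01  2.40483086e-05]
```

View pics/c4.png

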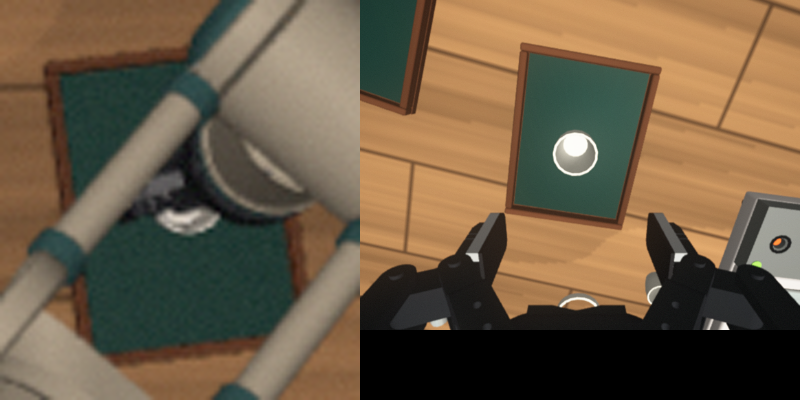

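The cup stands upright in the tray at (575,153). I'll move above the stylus.

>>> jog_arm(plan=[{"dx": -5,"dy": 17,"dz": 0,"ax": 0,"ay": 0,"az": 0,"grip": 0.3},{"dx": -10,"dy": 34,"dz": 0,"ax": 0,"ay": 0,"az": 0,"grip": 0.3},{"dx": -10,"dy": 34,"dz": 0,"ax": 0,"ay": 0,"az": 0,"grip": 0.3},{"dx": -10,"dy": 34,"dz": 0,"ax": 0,"ay": 0,"az": 0,"grip": 0.3},{"dx": -10,"dy": 34,"dz": 0,"ax": 0,"ay": 0,"az": 0,"grip": 0.3},{"dx": -10,"dy": 34,"dz": 0,"ax": 0,"ay": 0,"az": 0,"grip": 0.3},{"dx": -10,"dy": 34,"dz": 0,"ax": 0,"ay": 0,"az": 0,"grip": 0.3},{"dx": -10,"dy": 34,"dz": 0,"ax": 0,"ay": 0,"az": 0,"grip": 0.3},{"dx": -10,"dy": 34,"dz": 0,"ax": 0,"ay": 0,"az": 0,"grip": 0.3},{"dx": -10,"dy": 34,"dz": 0,"ax": 0,"ay": 0,"az": 0,"grip": 0.3},{"dx": -10,"dy": 34,"dz": 0,"ax": 0,"ay": 0,"az": 0,"grip": 0.3},{"dx": -10,"dy": 34,"dz": 0,"ax": 0,"ay": 0,"az": 0,"grip": 0.3},{"dx": -10,"dy": 34,"dz": 0,"ax": 0,"ay": 0,"az": 0,"grip": 0.3},{"dx": -10,"dy": 34,"dz": 0,"ax": 0,"ay": 0,"az": 0,"grip": 0.3},{"dx": -10,"dy": 34,"dz": 0,"ax": 0,"ay": 0,"az": 0,"grip": 0.3},{"dx": -10,"dy": 34,"dz": 0,"ax": 0,"ay": 0,"az": 0,"grip": 0.3},{"dx": -10,"dy": 34,"dz": 0,"ax": 0,"ay": 0,"az": 0,"grip": 0.3},{"dx": -8.5,"dy": 18.5,"dz": 0,"ax": 0,"ay": 0,"az": 0,"grip": 0.3},{"dx": 0,"dy": 0,"dz": 0,"ax": 0,"ay": 0,"az": 0,"grip": 0.3},{"dx": 0,"dy": 0,"dz": 0,"ax": 0,"ay": 0,"az": 0,"grip": 0.3}])

```text
clock: 10.12
position: [0.4614, 0.2997, 0.3602]
ee_rot: [-0.0, -0.134, 0.991, -0.0]
contact_force: [-0.5, -0.2, -0.3]
width: 0.0596
gripper_force: 0.0
```

Run:
```python
from h import *
s=sensors.get_state();print(s['clock'],s['position'],s['qpos'],s['width'])
W=grab('wrist','w5.png')
for z in(.145,.06):print(proj(W,np.array([.463,.299,z])))
h=cv2.cvtColor(W['image'],cv2.COLOR_RGB2HSV);m=cv2.inRange(h,(100,120,40),(130,255,255))
n,l,st,c=cv2.connectedComponentsWithStats(m)
for i in range(1,n):
    if st[i,4]>60:print(st[i],c[i])
T=grab('top');
# key: orange & ring from top
g=T['image'][235:290,270:310];h=cv2.cvtColor(g,cv2.COLOR_RGB2HSV);o=cv2.inRange(h,(3,150,120),(18,255,255))
n,l,st,c=cv2.connectedComponentsWithStats(o)
for i in range(1,n):
    if st[i,4]>2:print('key top',st[i],c[i]+[270,235],onz(T,*(c[i]+[270,235]),.048))
```

```text
10.1167 [0.4614095  0.29966097 0.36022541] [ 4.49667828e-01  2.67856568e-01  1.63062944e+00 -4.81186089e-04
  1.24372429e+00 -1.38914813e+00] 0.05962894549742085
[313.78710651 279.96522481]
[314.32514563 229.27389361]
[  0 102   7  21 121] [  2.47933884 112.68595041]
[ 300  223   28   70 1441] [313.94240111 259.80985427]
key top [18 22  4  4 13] [289.38461538 258.53846154] [ 0.49158413 -0.04930331  0.048     ]
```

View pics/w5.png

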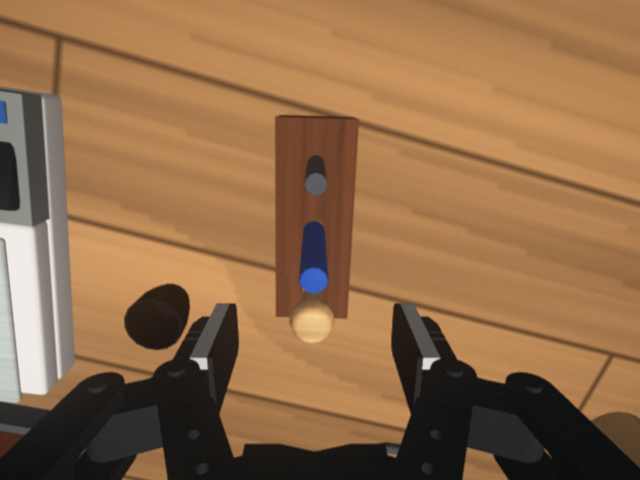

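The stylus's top sits at (314,280) between the graver (312,322) and the punch (316,184), where predicted. The row lies along tool x, so the fingers clear the neighbours. I'll descend and grip.

>>> jog_arm(plan=[{"dx": -1,"dy": -1,"dz": 10,"ax": 0,"ay": 0,"az": 0,"grip": 0.3},{"dx": 0,"dy": 0,"dz": 20,"ax": 0,"ay": 0,"az": 0,"grip": 0.3},{"dx": 0,"dy": 0,"dz": 25,"ax": 0,"ay": 0,"az": 0,"grip": 0.3},{"dx": 0,"dy": 0,"dz": 25,"ax": 0,"ay": 0,"az": 0,"grip": 0.3},{"dx": 0,"dy": 0,"dz": 15,"ax": 0,"ay": 0,"az": 0,"grip": 0.3},{"dx": 0,"dy": 0,"dz": 7,"ax": 0,"ay": 0,"az": 0,"grip": 0.4},{"dx": 0,"dy": 0,"dz": 0,"ax": 0,"ay": 0,"az": 0,"grip": 0.5},{"dx": 0,"dy": 0,"dz": 0,"ax": 0,"ay": 0,"az": 0,"grip": 0.6},{"dx": 0,"dy": 0,"dz": 0,"ax": 0,"ay": 0,"az": 0,"grip": 0.7},{"dx": 0,"dy": 0,"dz": 0,"ax": 0,"ay": 0,"az": 0,"grip": 0.75},{"dx": 0,"dy": 0,"dz": 0,"ax": 0,"ay": 0,"az": 0,"grip": 0.8},{"dx": 0,"dy": 0,"dz": 0,"ax": 0,"ay": 0,"az": 0,"grip": 0.85},{"dx": 0,"dy": 0,"dz": 0,"ax": 0,"ay": 0,"az": 0,"grip": 1},{"dx": 0,"dy": 0,"dz": 0,"ax": 0,"ay": 0,"az": 0,"grip": 1},{"dx": 0,"dy": 0,"dz": 0,"ax": 0,"ay": 0,"az": 0,"grip": 1},{"dx": 0,"dy": 0,"dz": 0,"ax": 0,"ay": 0,"az": 0,"grip": 1}], grip_force=60)

```text
clock: 11.55
position: [0.4631, 0.2983, 0.2596]
ee_rot: [0.001, -0.133, 0.991, 0.0]
contact_force: [0.7, -0.7, 6.6]
width: 0.0134
gripper_force: 58.3
```

>>> jog_arm(plan=[{"dx": 0,"dy": 0,"dz": -5,"ax": 0,"ay": 0,"az": 0,"grip": 1},{"dx": 0,"dy": 0,"dz": -15,"ax": 0,"ay": 0,"az": 0,"grip": 1},{"dx": 0,"dy": 0,"dz": -20,"ax": 0,"ay": 0,"az": 0,"grip": 1},{"dx": 0,"dy": 0,"dz": -20,"ax": 0,"ay": 0,"az": 0,"grip": 1},{"dx": 0,"dy": 0,"dz": -20,"ax": 0,"ay": 0,"az": 0,"grip": 1},{"dx": 0,"dy": -10,"dz": -10,"ax": 0,"ay": 0,"az": 0,"grip": 1},{"dx": 0,"dy": -20,"dz": 0,"ax": 0,"ay": 0,"az": 0,"grip": 1},{"dx": 0,"dy": -30,"dz": 0,"ax": 0,"ay": 0,"az": 0,"grip": 1},{"dx": 0,"dy": -30,"dz": 0,"ax": 0,"ay": 0,"az": 0,"grip": 1},{"dx": 1,"dy": -30,"dz": 0,"ax": 0,"ay": 0,"az": 0,"grip": 1},{"dx": 1,"dy": -30,"dz": 0,"ax": 0,"ay": 0,"az": 0,"grip": 1},{"dx": 1,"dy": -30,"dz": 0,"ax": 0,"ay": 0,"az": 0,"grip": 1},{"dx": 0,"dy": -30,"dz": 0,"ax": 0,"ay": 0,"az": 0,"grip": 1},{"dx": 0,"dy": -30,"dz": 0,"ax": 0,"ay": 0,"az": 0,"grip": 1},{"dx": 0,"dy": -30,"dz": 0,"ax": 0,"ay": 0,"az": 0,"grip": 1},{"dx": 0,"dy": -30,"dz": 0,"ax": 0,"ay": 0,"az": 0,"grip": 1},{"dx": 0,"dy": -27,"dz": 0,"ax": 0,"ay": 0,"az": 0,"grip": 1},{"dx": 0,"dy": -15,"dz": 0,"ax": 0,"ay": 0,"az": 0,"grip": 1},{"dx": 0,"dy": 0,"dz": 0,"ax": 0,"ay": 0,"az": 0,"grip": 1},{"dx": 0,"dy": 0,"dz": 0,"ax": 0,"ay": 0,"az": 0,"grip": 1}])

```text
clock: 13.22
position: [0.5498, -0.0331, 0.3479]
ee_rot: [-0.001, -0.132, 0.991, 0.001]
contact_force: [0.1, 0.5, -0.3]
width: 0.0135
gripper_force: 58.8
```

Run:
```python
from h import *
import pickle
s=sensors.get_state();print(s['clock'],s['position'],s['ee_rot'],s['qpos'][5],s['width'],s['contact_force'])
W=grab('wrist','w6.png');W['pos']=s['position'];W['q']=s['ee_rot'];S=grab('scene','s6.png');pickle.dump((W,S,grab('top')),open('w6.pkl','wb'))
p=s['position']
for z in(.26,.17,.106):print('nominal axis',z,proj(W,np.array([p[0],p[1],z])))
h=cv2.cvtColor(W['image'],cv2.COLOR_RGB2HSV);m=cv2.inRange(h,(3,150,120),(18,255,255))
n,l,st,c=cv2.connectedComponentsWithStats(m)
for i in range(1,n):
    if st[i,4]>60:print('orange',st[i],c[i],onz(W,*c[i],.048))
```

```text
13.2167 [ 0.54975135 -0.0331002   0.34794743] [-6.93928165e-04 -1.32048432e-01  9.91242770e-01  7.08321405e-04] -2.0228051889014833 0.01345817092727284 [ 0.06743355  0.47514827 -0.34472449]
nominal axis 0.26 [315.30470733 541.4400415 ]
nominal axis 0.17 [315.0174854  315.02176364]
nominal axis 0.106 [314.94527701 258.09957698]
orange [308 129  15  16 190] [314.75789474 136.52631579] [ 0.49003795 -0.04945632  0.048     ]
```

View pics/w6.png

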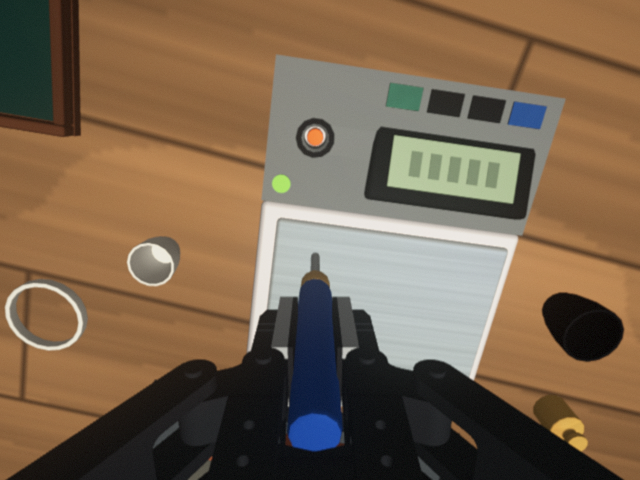

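The wrist view shows the stylus held straight, its tip near (315,254), and the key at (315,137) inside its black ring, straight ahead along tool x. I'll measure the ring and the tip.

Run:
```python
from h import *
import pickle
from scipy.spatial.transform import Rotation as Ro
W,S,T=pickle.load(open('w6.pkl','rb'))
g=cv2.cvtColor(W['image'],cv2.COLOR_RGB2GRAY);m=np.zeros_like(g);m[110:165,285:345]=(g[110:165,285:345]<60)*255
c=max(cv2.findContours(m,0,1)[0],key=cv2.contourArea);e=cv2.fitEllipse(c);print('ring',e,onz(W,*e[0],.054))
gt=cv2.cvtColor(T['image'],cv2.COLOR_RGB2GRAY);b=gt[250:270,280:300]
m2=np.zeros_like(gt);m2[250:270,280:300]=(b<75)*255
c2=max(cv2.findContours(m2,0,1)[0],key=cv2.contourArea);e2=cv2.minEnclosingCircle(c2);print('top ring',e2,onz(T,*e2[0],.054),'tri',tri(ray(W,*e[0]),ray(T,*e2[0])))
print(g[244:284:1,308:323][:,::1][::2])
```

```text
ring ((314.7100524902344, 137.41650390625), (35.70980453491211, 36.97862243652344), 2.8224399089813232) [ 0.49013405 -0.04946178  0.054     ]
top ring ((284.5, 268.0), 4.609872341156006) [ 0.46703198 -0.03687047  0.054     ] tri [ 0.51048554 -0.03243473 -0.31239815]
[[198 198 198 199 197 199 199 199 198 198 199 199 199 200 199]
 [202 201 199 200 200 199 197 197 198 197 198 197 196 198 197]
 [196 197 196 198 198 199 200 200 200 201 200 202 201 200 199]
 [194 193 194 193 194 195 195 194 195 195 197 198 197 196 199]
 [193 194 193 194 184 164 156 151 158 171 184 193 193 193 194]
 [196 196 191 159 117  94  92  92  91  95 125 178 193 192 193]
 [194 195 180 119  84  83  87  92  90  88  96 142 184 195 195]
 [194 191 160 108  85  85  90  92  90  86  96 131 183 195 195]
 [193 189 159 107  83  89  89  91  89  88  91 131 182 194 195]
 [197 192 166 108  83  88  88  90  88  88  95 131 184 197 197]
 [199 193 165 109  83  85  89  89  91  82  88 126 183 198 195]
 [197 191 152 100  83  86  86  91  90  86  86 122 182 196 200]
 [199 193 147  98  85  85  90  88  88  87  86 122 185 198 197]
 [197 185 140  95  83  84  85  86  85  85  85 115 175 194 200]
 [135 112  87  82  82  83  84  81  82  83  83  81  92 111 143]
 [ 81  78  82  81  83  83  83  80  84  82  81  82  83  82  79]
 [ 84  83  83  83  84  87  86  86  84  83  84  83  84  86  84]
 [ 86  87  83  86  91  82  87  91  91  99  93  91  88  88  89]
 [ 70  69  61  54  54  54  54  56  55  53  55  57  60  68  82]
 [ 50  52  51  53  52  50  53  52  52  52  51  51  51  51  52]]
```

>>> jog_arm(plan=[{"dx": 10,"dy": 0,"dz": 0,"ax": 0,"ay": 0,"az": 0,"grip": 1},{"dx": 20,"dy": 0,"dz": 0,"ax": 0,"ay": 0,"az": 0,"grip": 1},{"dx": 20,"dy": 0,"dz": 5,"ax": 0,"ay": 0,"az": 0,"grip": 1},{"dx": 11.5,"dy": -0.3,"dz": 10,"ax": 0,"ay": 0,"az": 0,"grip": 1},{"dx": 0,"dy": 0,"dz": 15,"ax": 0,"ay": 0,"az": 0,"grip": 1},{"dx": 0,"dy": 0,"dz": 10,"ax": 0,"ay": 0,"az": 0,"grip": 1},{"dx": 0,"dy": 0,"dz": 0,"ax": 0,"ay": 0,"az": 0,"grip": 1},{"dx": 0,"dy": 0,"dz": 0,"ax": 0,"ay": 0,"az": 0,"grip": 1}])

```text
clock: 14.03
position: [0.4906, -0.0486, 0.3083]
ee_rot: [-0.0, -0.133, 0.991, 0.0]
contact_force: [-0.0, 0.3, -0.9]
width: 0.0136
gripper_force: 58.8
```

Run:
```python
from h import *
import pickle
W0,_,T0=pickle.load(open('w6.pkl','rb'))
print('key tri',tri(ray(W0,314.8,136.5),ray(T0,289.4,258.5)))
s=sensors.get_state();print(s['clock'],s['position'],s['ee_rot'],s['contact_force'],s['width'])
W=grab('wrist');S=grab('scene')
for P in([.4902,-.0495,.054],[*s['position'][:2],s['position'][2]-.2446]):print(proj(W,np.array(P)),proj(S,np.array(P)))
a=cv2.resize(W['image'][180:300,255:375],(480,480),interpolation=2)
u,v=proj(S,np.array([.49,-.0495,.06])).astype(int)
b=cv2.resize(S['image'][v-40:v+20,u-20:u+20],(320,480),interpolation=2)
print(u,v)
cv2.imwrite('pics/c7.png',np.hstack([a,b])[:,:,::-1])
```

```text
key tri [ 0.48710633 -0.0503908   0.08796516]
14.0333 [ 0.4905983  -0.04860737  0.30826723] [-4.32053512e-04 -1.33441304e-01  9.91056592e-01  2.52144972e-04] [-0.00251661  0.31090488 -0.89799776] 0.013564061713164644
[314.07691738 249.2875753 ] [359.31687896 246.68822098]
[315.36555984 256.18942716] [359.61183896 243.84784183]
359 244
```

View pics/c7.png

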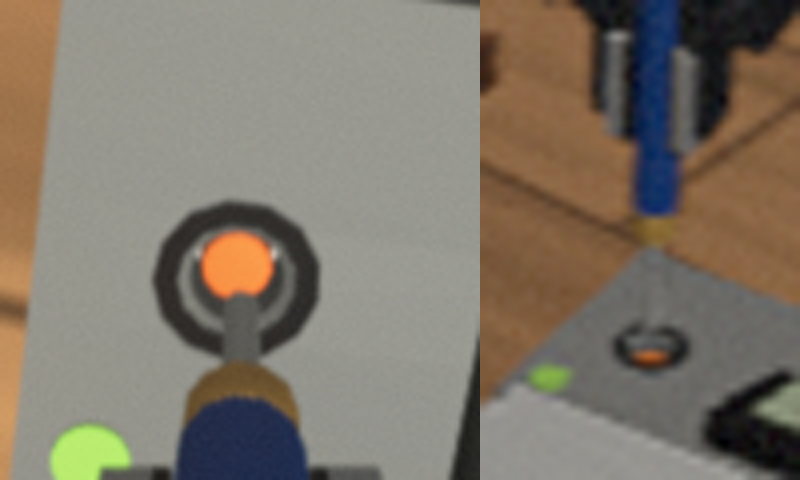

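The tip (315,255) is over the hole: ring centre (314.3,249.5) as predicted, tip still about 10 mm above the deck. Aim is within 1 mm. I'll descend carefully.

>>> jog_arm(plan=[{"dx": 0.5,"dy": -0.7,"dz": 4,"ax": 0,"ay": 0,"az": 0,"grip": 1},{"dx": 0,"dy": 0,"dz": 4,"ax": 0,"ay": 0,"az": 0,"grip": 1},{"dx": 0,"dy": 0,"dz": 3,"ax": 0,"ay": 0,"az": 0,"grip": 1},{"dx": 0,"dy": 0,"dz": 2,"ax": 0,"ay": 0,"az": 0,"grip": 1},{"dx": 0,"dy": 0,"dz": 1,"ax": 0,"ay": 0,"az": 0,"grip": 1},{"dx": 0,"dy": 0,"dz": 0,"ax": 0,"ay": 0,"az": 0,"grip": 1},{"dx": 0,"dy": 0,"dz": 0,"ax": 0,"ay": 0,"az": 0,"grip": 1}])

```text
clock: 14.72
position: [0.4906, -0.05, 0.2944]
ee_rot: [-0.0, -0.133, 0.991, 0.0]
contact_force: [-0.5, 0.2, 0.3]
width: 0.0137
gripper_force: 58.8
```

>>> jog_arm(plan=[{"dx": 0,"dy": 0,"dz": 1,"ax": 0,"ay": 0,"az": 0,"grip": 1},{"dx": 0,"dy": 0,"dz": 0.5,"ax": 0,"ay": 0,"az": 0,"grip": 1},{"dx": 0,"dy": 0,"dz": 0.5,"ax": 0,"ay": 0,"az": 0,"grip": 1},{"dx": 0,"dy": 0,"dz": 0,"ax": 0,"ay": 0,"az": 0,"grip": 1},{"dx": 0,"dy": 0,"dz": 0,"ax": 0,"ay": 0,"az": 0,"grip": 1}])

```text
clock: 15.13
position: [0.4905, -0.0499, 0.2926]
ee_rot: [0.0, -0.133, 0.991, -0.0]
contact_force: [0.1, -0.6, -0.1]
width: 0.0134
gripper_force: 58.9
```

>>> jog_arm(plan=[{"dx": 0,"dy": 0,"dz": 0.5,"ax": 0,"ay": 0,"az": 0,"grip": 1},{"dx": 0,"dy": 0,"dz": 0.5,"ax": 0,"ay": 0,"az": 0,"grip": 1},{"dx": 0,"dy": 0,"dz": 0,"ax": 0,"ay": 0,"az": 0,"grip": 1},{"dx": 0,"dy": 0,"dz": 0,"ax": 0,"ay": 0,"az": 0,"grip": 1}])

```text
clock: 15.47
position: [0.4906, -0.0499, 0.2917]
ee_rot: [0.0, -0.133, 0.991, -0.0]
contact_force: [-0.8, -0.2, 2.1]
width: 0.0137
gripper_force: 58.9
```

>>> jog_arm(plan=[{"dx": 0,"dy": 0,"dz": 0.5,"ax": 0,"ay": 0,"az": 0,"grip": 1},{"dx": 0,"dy": 0,"dz": 0.5,"ax": 0,"ay": 0,"az": 0,"grip": 1},{"dx": 0,"dy": 0,"dz": 0,"ax": 0,"ay": 0,"az": 0,"grip": 1},{"dx": 0,"dy": 0,"dz": 0,"ax": 0,"ay": 0,"az": 0,"grip": 1}])

```text
clock: 15.8
position: [0.4906, -0.0499, 0.2906]
ee_rot: [0.0, -0.133, 0.991, -0.0]
contact_force: [-0.2, 1.0, 3.2]
width: 0.0132
gripper_force: 59.0
```

>>> jog_arm(plan=[{"dx": 0,"dy": 0,"dz": 0.5,"ax": 0,"ay": 0,"az": 0,"grip": 1},{"dx": 0,"dy": 0,"dz": 0.5,"ax": 0,"ay": 0,"az": 0,"grip": 1},{"dx": 0,"dy": 0,"dz": 0.5,"ax": 0,"ay": 0,"az": 0,"grip": 1},{"dx": 0,"dy": 0,"dz": 0,"ax": 0,"ay": 0,"az": 0,"grip": 1},{"dx": 0,"dy": 0,"dz": 0,"ax": 0,"ay": 0,"az": 0,"grip": 1}])

```text
clock: 16.22
position: [0.4906, -0.0499, 0.2891]
ee_rot: [0.0, -0.133, 0.991, -0.0]
contact_force: [0.0, 0.2, 4.5]
width: 0.0132
gripper_force: 59.1
```

>>> jog_arm(plan=[{"dx": 0,"dy": 0,"dz": 0.5,"ax": 0,"ay": 0,"az": 0,"grip": 1},{"dx": 0,"dy": 0,"dz": 0.3,"ax": 0,"ay": 0,"az": 0,"grip": 1},{"dx": 0,"dy": 0,"dz": 0,"ax": 0,"ay": 0,"az": 0,"grip": 1},{"dx": 0,"dy": 0,"dz": 0,"ax": 0,"ay": 0,"az": 0,"grip": 1}])

```text
clock: 16.55
position: [0.4906, -0.0499, 0.2884]
ee_rot: [0.0, -0.133, 0.991, -0.0]
contact_force: [0.2, 0.4, 5.7]
width: 0.0133
gripper_force: 59.2
```

>>> jog_arm(plan=[{"dx": 0,"dy": 0,"dz": 0.4,"ax": 0,"ay": 0,"az": 0,"grip": 1},{"dx": 0,"dy": 0,"dz": 0,"ax": 0,"ay": 0,"az": 0,"grip": 1},{"dx": 0,"dy": 0,"dz": 0,"ax": 0,"ay": 0,"az": 0,"grip": 1},{"dx": 0,"dy": 0,"dz": 0,"ax": 0,"ay": 0,"az": 0,"grip": 1}])

```text
clock: 16.88
position: [0.4906, -0.0499, 0.2883]
ee_rot: [0.0, -0.133, 0.991, -0.0]
contact_force: [-0.2, 0.5, 7.4]
width: 0.0134
gripper_force: 59.4
```

```bash
python3 -c "
from h import *
for i in range(6):
    imaging.get_image('wrist');s=sensors.get_state();print(s['clock'],s['position'][2],s['contact_force'][2])"
```

```text
16.9333 0.2883155171341746 8.416657288982359
16.9833 0.2883125251732692 6.848560478902594
17.0333 0.2883057988585739 7.289987672618462
17.0833 0.2883158608736911 7.7337797028733055
17.1333 0.2883265550968477 7.393655187198207
17.1833 0.28829944812512565 8.250056206425382
```

At the stop: z no longer moves and the force is about 7.6 N. I'll hold it there.

>>> jog_arm(plan=[{"dx": 0,"dy": 0,"dz": 0,"ax": 0,"ay": 0,"az": 0,"grip": 1},{"dx": 0,"dy": 0,"dz": 0,"ax": 0,"ay": 0,"az": 0,"grip": 1},{"dx": 0,"dy": 0,"dz": 0,"ax": 0,"ay": 0,"az": 0,"grip": 1},{"dx": 0,"dy": 0,"dz": 0,"ax": 0,"ay": 0,"az": 0,"grip": 1},{"dx": 0,"dy": 0,"dz": 0,"ax": 0,"ay": 0,"az": 0,"grip": 1},{"dx": 0,"dy": 0,"dz": 0,"ax": 0,"ay": 0,"az": 0,"grip": 1},{"dx": 0,"dy": 0,"dz": 0,"ax": 0,"ay": 0,"az": 0,"grip": 1},{"dx": 0,"dy": 0,"dz": 0,"ax": 0,"ay": 0,"az": 0,"grip": 1},{"dx": 0,"dy": 0,"dz": 0,"ax": 0,"ay": 0,"az": 0,"grip": 1},{"dx": 0,"dy": 0,"dz": 0,"ax": 0,"ay": 0,"az": 0,"grip": 1},{"dx": 0,"dy": 0,"dz": 0,"ax": 0,"ay": 0,"az": 0,"grip": 1},{"dx": 0,"dy": 0,"dz": 0,"ax": 0,"ay": 0,"az": 0,"grip": 1},{"dx": 0,"dy": 0,"dz": 0,"ax": 0,"ay": 0,"az": 0,"grip": 1},{"dx": 0,"dy": 0,"dz": 0,"ax": 0,"ay": 0,"az": 0,"grip": 1},{"dx": 0,"dy": 0,"dz": 0,"ax": 0,"ay": 0,"az": 0,"grip": 1},{"dx": 0,"dy": 0,"dz": 0,"ax": 0,"ay": 0,"az": 0,"grip": 1},{"dx": 0,"dy": 0,"dz": 0,"ax": 0,"ay": 0,"az": 0,"grip": 1},{"dx": 0,"dy": 0,"dz": 0,"ax": 0,"ay": 0,"az": 0,"grip": 1},{"dx": 0,"dy": 0,"dz": 0,"ax": 0,"ay": 0,"az": 0,"grip": 1},{"dx": 0,"dy": 0,"dz": 0,"ax": 0,"ay": 0,"az": 0,"grip": 1}])

```text
clock: 18.85
position: [0.4906, -0.0499, 0.2883]
ee_rot: [0.0, -0.133, 0.991, -0.0]
contact_force: [-1.1, 0.7, 7.8]
width: 0.0138
gripper_force: 59.4
```

>>> jog_arm(plan=[{"dx": 0,"dy": 0,"dz": 0,"ax": 0,"ay": 0,"az": 0,"grip": 1},{"dx": 0,"dy": 0,"dz": 0,"ax": 0,"ay": 0,"az": 0,"grip": 1},{"dx": 0,"dy": 0,"dz": 0,"ax": 0,"ay": 0,"az": 0,"grip": 1},{"dx": 0,"dy": 0,"dz": 0,"ax": 0,"ay": 0,"az": 0,"grip": 1},{"dx": 0,"dy": 0,"dz": 0,"ax": 0,"ay": 0,"az": 0,"grip": 1},{"dx": 0,"dy": 0,"dz": 0,"ax": 0,"ay": 0,"az": 0,"grip": 1},{"dx": 0,"dy": 0,"dz": 0,"ax": 0,"ay": 0,"az": 0,"grip": 1},{"dx": 0,"dy": 0,"dz": 0,"ax": 0,"ay": 0,"az": 0,"grip": 1},{"dx": 0,"dy": 0,"dz": 0,"ax": 0,"ay": 0,"az": 0,"grip": 1},{"dx": 0,"dy": 0,"dz": 0,"ax": 0,"ay": 0,"az": 0,"grip": 1},{"dx": 0,"dy": 0,"dz": 0,"ax": 0,"ay": 0,"az": 0,"grip": 1},{"dx": 0,"dy": 0,"dz": 0,"ax": 0,"ay": 0,"az": 0,"grip": 1},{"dx": 0,"dy": 0,"dz": 0,"ax": 0,"ay": 0,"az": 0,"grip": 1},{"dx": 0,"dy": 0,"dz": 0,"ax": 0,"ay": 0,"az": 0,"grip": 1},{"dx": 0,"dy": 0,"dz": 0,"ax": 0,"ay": 0,"az": 0,"grip": 1},{"dx": 0,"dy": 0,"dz": 0,"ax": 0,"ay": 0,"az": 0,"grip": 1},{"dx": 0,"dy": 0,"dz": 0,"ax": 0,"ay": 0,"az": 0,"grip": 1},{"dx": 0,"dy": 0,"dz": 0,"ax": 0,"ay": 0,"az": 0,"grip": 1},{"dx": 0,"dy": 0,"dz": 0,"ax": 0,"ay": 0,"az": 0,"grip": 1},{"dx": 0,"dy": 0,"dz": 0,"ax": 0,"ay": 0,"az": 0,"grip": 1}])

```text
clock: 20.52
position: [0.4906, -0.0499, 0.2883]
ee_rot: [0.0, -0.133, 0.991, -0.0]
contact_force: [-1.2, 1.7, 8.2]
width: 0.0133
gripper_force: 59.4
```

>>> jog_arm(plan=[{"dx": 0,"dy": 0,"dz": 0,"ax": 0,"ay": 0,"az": 0,"grip": 1},{"dx": 0,"dy": 0,"dz": 0,"ax": 0,"ay": 0,"az": 0,"grip": 1},{"dx": 0,"dy": 0,"dz": 0,"ax": 0,"ay": 0,"az": 0,"grip": 1},{"dx": 0,"dy": 0,"dz": 0,"ax": 0,"ay": 0,"az": 0,"grip": 1},{"dx": 0,"dy": 0,"dz": 0,"ax": 0,"ay": 0,"az": 0,"grip": 1},{"dx": 0,"dy": 0,"dz": 0,"ax": 0,"ay": 0,"az": 0,"grip": 1}])

```text
clock: 21.02
position: [0.4906, -0.0499, 0.2883]
ee_rot: [0.0, -0.133, 0.991, -0.0]
contact_force: [0.0, 0.5, 6.6]
width: 0.0136
gripper_force: 59.4
```

```bash
python3 -c "
from rig import manip;print(manip.sign_off())"
```

```text
the job is handed in; nothing more can be done
None
```

The silver cup stands upright in the nearer lined tray, and the blue stylus has held the calibration key at its stop (about 7.5 N) for over 4 s; I handed the job in at 21 s with the key still held down and nothing on the pan.

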